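# Shut down the laser engraver and hold its lid at the balance point

## Task

The lid stay of the desktop laser engraver has failed and I want to fit the new one. With the lid still shut, switch the machine off by pressing the three keys on its control strip fully down, one at a time: the laser (middle key), then the air pump (the key at the front of the machine, nearest the robot), then the extractor (rear key, beside the display). Then take the lid by its bar handle, swing it up to its balance point, a little short of upright, where it wants to fall neither way, and finish with the handle still gripped, holding it still there for me; do not let the lid drop or go over backwards, and leave the other things on the bench where they are.

Things in the scene. Friction and masses are not known exactly. Their poses are not given: they have to be found in the camera images.
- engraver: desktop laser engraver, fixed: grey housing 280 (x) x 360 (y) x 100 mm high, origin at the centre of its underside, x axis from front to rear (away from the robot), y to its left, yaw within 0.25 rad. The lid lies on the left of its flat top (deck); the strip with the three keys runs front to rear on the right, 127 mm right of the centre, with a flat display behind the rear key
- key_front_top (a point): centre of the top face of the front key (air pump), 22 mm above the deck when released; 45 mm in front of the engraver's centre and 127 mm to its right
- key_middle_top (a point): centre of the top face of the middle key (laser), 50 mm behind the front key
- key_rear_top (a point): centre of the top face of the rear key (extractor), 50 mm behind the middle key
- key_front (a joint): front spring key, a round grey plastic button 26 mm across in a 42 mm black collar; joint value 0 released to 0.006 m fully down, needs about 2 N to start and 4.5 N to reach the bottom, springs back when let go; counts as pressed beyond 0.0042 m
- key_middle (a joint): middle spring key, a round grey plastic button 26 mm across in a 42 mm black collar; joint value 0 released to 0.006 m fully down, needs about 2 N to start and 4.5 N to reach the bottom, springs back when let go; counts as pressed beyond 0.0042 m
- key_rear (a joint): rear spring key, a round grey plastic button 26 mm across in a 42 mm black collar; joint value 0 released to 0.006 m fully down, needs about 2 N to start and 4.5 N to reach the bottom, springs back when let go; counts as pressed beyond 0.0042 m
- lid_angle (a joint): lid angle in rad: 0 shut, grows as it swings up and back about its rear edge, stop at 1.95. The hinge is almost frictionless. It balances at 1.33 rad (76 degrees), its centre of mass then over the hinge; below that it falls shut, above it falls over backwards
- lid: the lid itself: a white pan 221 (x) x 226 (y) x 36 mm high with a tinted window and a bow handle, 0.45 to 0.7 kg; origin on the hinge axis at mid-width, axes as the engraver's when shut
- lid_hinge (a point): middle of the lid's hinge axis, on the deck at the lid's rear edge: 105 mm behind and 50 mm left of the engraver's centre, 100 mm above the bench. The axis runs along the engraver's y axis
- handle_mid (a point): aluminium bow handle on top of the lid near its front edge: round bar, 12 mm diameter, 120 mm long along the engraver's y, a post at each end. This point: middle of the bar. Lid shut: 205 mm in front of the hinge axis, 76 mm above it, 40 mm above the lid's top, 20 mm behind its front edge. Swings with the lid; pinched by a gripper pointing down, the bar can turn between the fingers
- new_stay: the new lid stay, a dark gas strut 230 mm long, 18 mm thick, lying on the bench along the engraver's left side; origin under its middle. Leave alone
- screwdriver: screwdriver lying along the engraver's right side; leave alone
- wooden_wheel: small turned wooden wheel, 42 mm across, 14 mm thick, lying on the deck about 67 mm in front of the front key; origin at the centre of its underside. Leave alone
- glue_bottle: white bottle, 52 mm across, 130 mm tall, beside the engraver; leave alone
- screw_jar: jar 60 mm across, 75 mm tall, beside the engraver; leave alone
- cut_blanks: small stack of sawn wooden blanks, 100 x 55 x 44 mm, left of the engraver; leave alone

How it is judged:
By the outcome, as a careful person would: the job done as asked, in the order asked, and still so for the second after the job is handed in, while the arm keeps its last pose, push and grip.
It also fails if it takes over 58 s, if anything falls off the work surface, if the arm or the gripper's body presses on something with over 40 N, if the wrist force passes 120 N, or if a joint passes its speed limit or range.

## Robot

A 7-joint arm with a two-finger parallel gripper is mounted at the origin on the work surface. World frame = base frame: x ahead of the robot, y to its left, z up, the work surface at z = 0. Lengths are in m, angles in rad, forces in N, time in s.
With the tool pointing down it reaches from about 0.425 to 0.95 m from the base axis. Payload 4.7 kg.
Tool frame: the origin (TCP) lies midway between the tips of the shut fingers; the grasp point (between the pads) lies 19 mm behind it; z points along the fingers, y is the line along which they close (so a half turn about z gives the same grasp; the last joint's range is limited). The gripper opens to 87 mm and grips with 3 to 60 N. Pads are 19 mm wide; open, the fingers measure 117 mm over their backs; the gripper's body (75 mm by 190 mm) begins 51 mm behind the grasp point.
Start: joints at [-1.352, 0.469, -0.049, 1.532, 0.024, 1.141, -0.082], TCP at [0.166, 0.654, 0.223] pointing down, gripper open.
Joint ranges: [-2.59, 2.59], [-0.33, 1.99], [-1.39, 1.29], [0.1, 2.45], [-1.04, 4.18], [0.21, 1.99], [-2.66, 2.66]. Speed limits (rad/s): [2.57, 2.57, 3.14, 3.14, 3.14, 3.14, 3.14].

## Interface

Orientations are given as a unit quaternion [x, y, z, w].
In Python, from plant import status, viewer, sign_off gives the robot as it stands.
- The arm moves only by the tool move_arm, never from a script. Its argument "moves" is a list of rows, each a list of 7 numbers: the turn, a rotation vector about the world's x, y, z in degrees, then the shift along the world's x, y, z in m, then the opening, from 0 (shut) to 1 (fully open). A call has 1 to 5 rows; each row shifts and turns the commanded pose from where the row before left it; what a row does not reach is not made up. A row lasts 1/12 s, in which the tool goes at most 41.7 mm and 7.16 degrees, less where a joint would pass 70% of its speed; a pose out of reach is approached as far as the arm can. A call is refused whole if a number of a shift passes 0.0417 or a number of a turn 7.16, either way. A call with a gripper value outside its range is refused whole. The fingers move at their own pace and stop on an object; "newtons" is the grip in N (left out, the last holds). Time passes only in rows, so rows that do not move let the fingers close. It gives the time, the measured TCP pose, the force, the opening and the grip force at its end, in the units of the state.
- status.get_state(): the state, without advancing time (a new reading comes with each control period).
- viewer.snapshot(name): name is "scene" or "top"; returns a dict with "frame" (480x640x3 uint8, blue, green, red), "depth" (480x640 float32, m along the optical axis (not along the pixel's ray), 0 where there is no reading), "fx", "fy", "cx", "cy" (pixels), "R" (3x3) and "t" (3): a world point X has camera coordinates R X + t. Camera axes: x right, y down, z forward; pixel columns grow to the right and rows downward; lengths in m; the calibration is good to about 2 mm. A picture is of the moment at which its call begins.
- sign_off(): hands the job in; it is judged then, once.
The state is a dict: "clock": time; "qpos": joint angles; "qd": joint speeds; "joint_torque": joint torques, N m; "eef_pos": TCP position; "tcp_rot": TCP orientation; "force": force on the tool from outside, world axes, zero at the start; "torque": the same for the moment, N m; "grip_width": finger opening in m; "finger_force": force on a finger pad.
Only numpy, scipy, OpenCV 4.12 (cv2) and the standard library are available. Lean on these libraries where they do the work, as an engineer would, in place of code of your own. Each camera call takes 0.05 s, during which the arm holds its last target. There are 200 camera calls.

## Working session

There is one attempt and no reset: what is moved stays moved. The work goes in short steps, Python scripts to look and compute and a tool call to move; the robot and the scene stay as the last step left them, time stands still between calls to the robot, and variables do not carry over. Pictures are saved under pics/ and viewed, at most 10 in all, crops included, and the job is handed in when it is done.

Besides the shell and the picture viewer there is one more tool, called after "Emit:" as name([rows], argument=value, ...), one row to a line, values as JSON. move_arm: Moves the arm, as the interface text tells. Its arguments: {"type":"object","properties":{"moves":{"type":"array"},"newtons":{"type":"number"}},"required":["moves"]}

```bash
mkdir -p pics; python3 - <<'E'
from plant import status, viewer
import cv2,numpy as np
for n in("scene","top"):
    s=viewer.snapshot(n); cv2.imwrite(f"pics/{n}0.png",s["frame"]); np.savez(f"{n}0.npz",**s)
    print(n,s["fx"],s["cx"],s["cy"],s["R"].round(3).tolist(),s["t"])
st=status.get_state(); print(st)
E
```

```text
scene 552.7733954792839 321.38077241204775 247.90143662540262 [[0.255, 0.967, 0.023], [0.57, -0.131, -0.811], [-0.781, 0.22, -0.584]] [-0.16325763 -0.20581123  1.66695574]
top 489.577219235752 316.8613233356753 241.40497410022832 [[-0.065, -0.998, -0.001], [-0.976, 0.064, -0.207], [0.207, -0.012, -0.978]] [0.03580125 0.58896879 0.97125032]
{'clock': 0.1, 'qpos': array([-1.35190111,  0.46938803, -0.04859906,  1.53356751,  0.02409847,
        1.1409923 , -0.08230906]), 'qd': array([ 3.33641868e-04, -1.77866110e-03,  1.35386813e-04, -3.57576521e-03,
       -5.01329246e-04,  5.04919408e-05, -2.63953294e-04]), 'joint_torque': array([ 6.13934790e-04, -5.09168959e+01, -8.10829969e-02, -2.36830562e+01,
       -6.14905148e-02,  3.44231876e-02,  4.86862962e-05]), 'eef_pos': array([0.16540797, 0.65386771, 0.22158896]), 'tcp_rot': array([ 1.23569493e-01,  9.92335527e-01, -8.81168719e-04, -8.06731637e-05]), 'force': array([ 1.03602371,  0.70903382, -0.72200999]), 'torque': array([ 0.02618057,  0.05901667, -0.01453211]), 'finger_force': 0.0, 'grip_width': 0.08715351540269894}
```

View pics/top0.png

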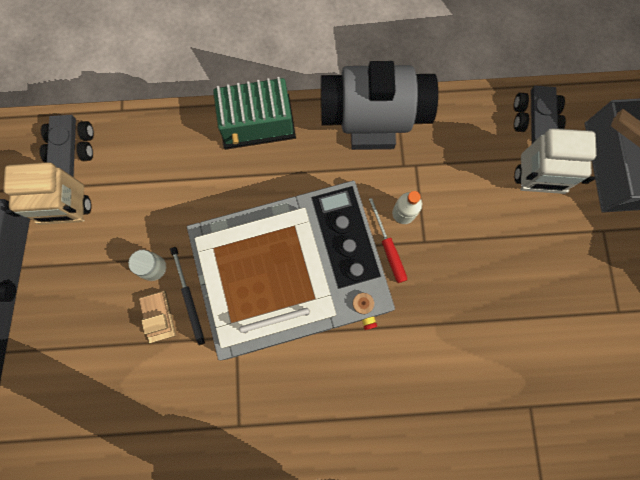

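View pics/scene0.png

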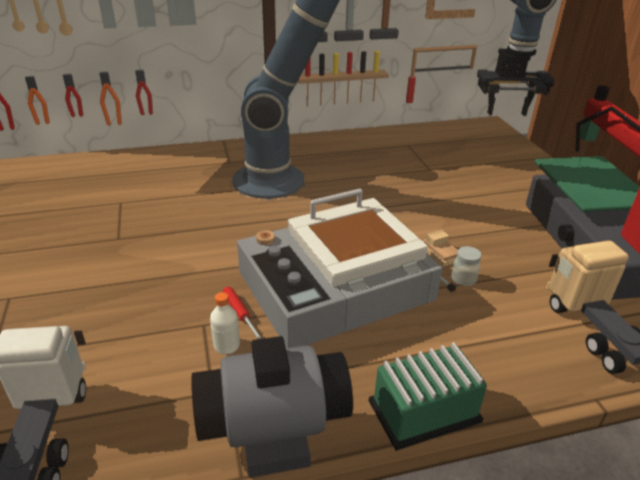

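The top view shows the display at (335,202), with the rear, middle and front keys at about (342,222), (349,246) and (357,269). The wheel is at (363,302), and the handle bar runs from (242,327) to (308,312). The scene view confirms the layout. I'll enlarge the engraver next.

```bash
python3 - <<'E'
import cv2
f=cv2.imread("pics/top0.png")[175:365,180:420]
cv2.imwrite("pics/crop0.png",cv2.resize(f,None,fx=3.125,fy=3.125,interpolation=cv2.INTER_CUBIC))
E
```

```text
(no output)
```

View pics/crop0.png

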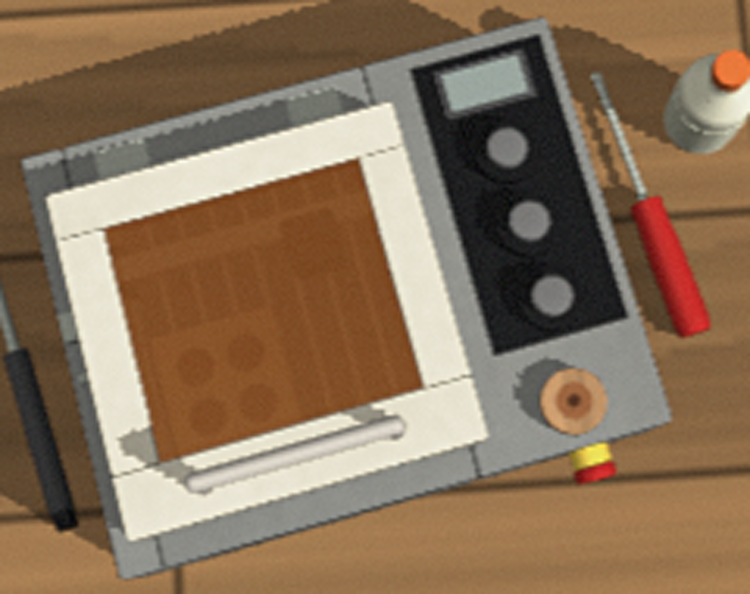

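In the crop the key tops are at (508,147), (530,221) and (553,295). The bar runs from (195,484) to (400,427). A red and yellow knob, probably an emergency stop, sticks out of the front at (594,465), so I'll keep clear of it.

```bash
cat > h.py <<'E'
import numpy as np
def ray(s,u,v,z):
    d=s["R"].T@np.array([(u-s["cx"])/s["fx"],(v-s["cy"])/s["fy"],1]); c=-s["R"].T@s["t"]
    return c+d*(z-c[2])/d[2]
E
python3 - <<'E'
import numpy as np
from scipy.optimize import least_squares
from h import ray
s=np.load("top0.npz")
P=[((508,147),.122,(.055,-.127)),((530,221),.122,(.005,-.127)),((553,295),.122,(-.045,-.127)),((297,455),.176,(-.1,.05)),
((545,20),.1,(.14,-.18)),((670,418),.1,(-.14,-.18)),((121,578),.1,(-.14,.18))]
W=[];L=[]
for (a,b),z,l in P:
    u,v=180+(a+.5)/3.125-.5,175+(b+.5)/3.125-.5
    w=ray(s,u,v,z); W.append(w[:2]);L.append(l)
    d=s["depth"][round(v),round(u)]; c=-s["R"].T@s["t"]; r=s["R"].T@np.array([(u-s["cx"])/s["fx"],(v-s["cy"])/s["fy"],1])
    print(w.round(4),"depth pt",(c+r*d).round(4))
W=np.array(W);L=np.array(L)
def T(p,l): c,n=np.cos(p[2]),np.sin(p[2]); return l@np.array([[c,n],[-n,c]])+p[:2]
r=least_squares(lambda p:(T(p,L)-W).ravel(),[.6,0,.2],loss="soft_l1",f_scale=.002)
p=r.x;print(p,(T(p,L)-W).round(4).tolist())
for n,l in dict(front=(-.045,-.127),mid=(.005,-.127),rear=(.055,-.127),handle=(-.1,.05),hinge=(.105,.05)).items(): print(n,T(p,np.array(l)).round(4))
E
```

```text
[ 0.6142 -0.055   0.122 ] depth pt [ 0.6138 -0.0549  0.1239]
[ 0.5651 -0.0652  0.122 ] depth pt [ 0.5645 -0.065   0.1251]
[ 0.5169 -0.0759  0.122 ] depth pt [ 0.5169 -0.0759  0.122 ]
[0.4253 0.0845 0.176 ] depth pt [0.425  0.0842 0.1802]
[ 0.7052 -0.0877  0.1   ] depth pt [ 0.7061 -0.088   0.0973]
[ 0.4372 -0.1452  0.1   ] depth pt [ 0.4372 -0.1452  0.1002]
[0.3614 0.2029 0.1   ] depth pt [0.3599 0.2223 0.0022]
[0.53399508 0.05781649 0.21266374] [[0.0003, 0.0003], [0.0006, -0.0], [-0.0001, 0.0001], [0.0004, 0.0011], [0.0036, -0.0009], [-0.0021, -0.0025], [-0.0022, 0.0013]]
front [ 0.5168 -0.0758]
mid [ 0.5657 -0.0653]
rear [ 0.6146 -0.0547]
handle [0.4257 0.0856]
hinge [0.6261 0.1289]
```

Emit:
move_arm([
  [0,0,-3.2,0.02,-0.036,0.005,0],
  [0,0,-3.2,0.02,-0.036,0.005,0],
  [0,0,-3.2,0.02,-0.036,0.005,0],
  [0,0,-3.2,0.02,-0.036,0.005,0],
  [0,0,-3.2,0.02,-0.036,0.005,0],
], newtons=10)

```text
clock: 0.52
eef_pos: [0.2661, 0.4723, 0.2473]
tcp_rot: [0.262, 0.965, -0.0, -0.0]
force: [0.9, 0.3, 0.7]
grip_width: 0.0618
finger_force: 0.0
```

Emit:
move_arm([
  [0,0,-3.2,0.02,-0.036,0,0],
  [0,0,-3.2,0.02,-0.036,0,0],
  [0,0,-3.2,0.02,-0.036,0,0],
  [0,0,-3.2,0.02,-0.036,0,0],
  [0,0,-3.2,0.02,-0.036,0,0],
])

```text
clock: 0.93
eef_pos: [0.3659, 0.2923, 0.2475]
tcp_rot: [0.393, 0.919, 0.0, -0.0]
force: [1.5, 0.8, -0.0]
grip_width: 0.0283
finger_force: 0.0
```

Emit:
move_arm([
  [0,0,-3.2,0.02,-0.036,0,0],
  [0,0,-3.2,0.02,-0.036,0,0],
  [0,0,-3.2,0.02,-0.036,0,0],
  [0,0,-3.2,0.02,-0.036,0,0],
  [0,0,-3.2,0.02,-0.036,0,0],
])

```text
clock: 1.35
eef_pos: [0.4658, 0.1124, 0.2476]
tcp_rot: [0.518, 0.856, 0.0, -0.0]
force: [-0.5, 0.5, -0.9]
grip_width: 0.0019
finger_force: 0.0
```

Emit:
move_arm([
  [0,0,-3.2,0.02,-0.036,0,0],
  [0,0,-3.2,0.02,-0.036,0,0],
  [0,0,-3.2,0.02,-0.036,0,0],
  [0,0,-3.2,0.02,-0.036,0,0],
  [0,0,-3.0,0.02,-0.034,-0.01,0],
])

```text
clock: 1.77
eef_pos: [0.5671, -0.0659, 0.239]
tcp_rot: [0.63, 0.776, 0.001, 0.001]
force: [0.4, 0.9, 0.5]
grip_width: 0.0003
finger_force: 0.0
```

Emit:
move_arm([
  [0,0,0,0,0,-0.03,0],
  [0,0,0,0,0,-0.03,0],
  [0,0,0,0,0,-0.03,0],
  [0,0,0,0,0,0,0],
])

```text
clock: 2.1
eef_pos: [0.5611, -0.063, 0.1419]
tcp_rot: [0.629, 0.777, -0.004, -0.005]
force: [-1.2, 0.3, -0.0]
grip_width: 0.0004
finger_force: 0.0
```

Emit:
move_arm([
  [0,0,0,0,0,-0.008,0],
  [0,0,0,0,0,0,0],
  [0,0,0,0,0,0,0],
])

```text
clock: 2.35
eef_pos: [0.5665, -0.0636, 0.1409]
tcp_rot: [0.629, 0.777, 0.001, 0.001]
force: [-0.1, 0.8, -0.7]
grip_width: 0.0006
finger_force: 0.0
```

Emit:
move_arm([
  [0,0,0,-0.001,-0.0015,-0.013,0],
  [0,0,0,0,0,-0.004,0],
  [0,0,0,0,0,-0.004,0],
  [0,0,0,0,0,0,0],
  [0,0,0,0,0,0,0],
])

```text
clock: 2.77
eef_pos: [0.5649, -0.0651, 0.1195]
tcp_rot: [0.629, 0.777, 0.0, 0.0]
force: [-1.8, 0.8, 3.4]
grip_width: 0.0007
finger_force: 1.4
```

Emit:
move_arm([
  [0,0,0,0,0,-0.003,0],
  [0,0,0,0,0,-0.002,0],
  [0,0,0,0,0,-0.001,0],
  [0,0,0,0,0,0,0],
  [0,0,0,0,0,0,0],
])

```text
clock: 3.18
eef_pos: [0.5652, -0.0651, 0.116]
tcp_rot: [0.629, 0.777, 0.001, -0.0]
force: [-8.8, 1.3, 24.1]
grip_width: 0.0004
finger_force: 12.1
```

Middle key is bottomed (24 N at z = 0.116). Next is the front key.

Emit:
move_arm([
  [0,0,0,0,0,0.013,0],
  [0,0,0,0,0,0.013,0],
  [0,0,0,-0.025,-0.005,0,0],
  [0,0,0,-0.024,-0.0055,0,0],
  [0,0,0,0,0,0,0],
])

```text
clock: 3.6
eef_pos: [0.5109, -0.0769, 0.1382]
tcp_rot: [0.63, 0.776, -0.001, -0.002]
force: [-0.6, -0.2, 0.4]
grip_width: 0.0004
finger_force: 0.0
```

Emit:
move_arm([
  [0,0,0,0,0,0,0],
  [0,0,0,0,0,-0.008,0],
  [0,0,0,0,0,-0.004,0],
  [0,0,0,0,0,0,0],
])

```text
clock: 3.93
eef_pos: [0.5155, -0.0751, 0.1252]
tcp_rot: [0.629, 0.777, -0.001, -0.001]
force: [0.9, -0.2, 0.3]
grip_width: 0.0006
finger_force: 0.0
```

Emit:
move_arm([
  [0,0,0,0.001,0,-0.004,0],
  [0,0,0,0,0,-0.004,0],
  [0,0,0,0,0,-0.003,0],
  [0,0,0,0,0,0,0],
  [0,0,0,0,0,0,0],
])

```text
clock: 4.35
eef_pos: [0.5173, -0.0755, 0.1164]
tcp_rot: [0.629, 0.777, 0.001, 0.0]
force: [-1.9, 0.6, 8.0]
grip_width: 0.0003
finger_force: 4.1
```

Emit:
move_arm([
  [0,0,0,0,0,-0.002,0],
  [0,0,0,0,0,0,0],
  [0,0,0,0,0,0,0],
])

```text
clock: 4.6
eef_pos: [0.5174, -0.0755, 0.116]
tcp_rot: [0.629, 0.777, 0.001, -0.0]
force: [-6.7, 2.1, 22.0]
grip_width: 0.0002
finger_force: 11.2
```

Emit:
move_arm([
  [0,0,0,0,0,0.013,0],
  [0,0,0,0,0,0.015,0],
  [0,0,0,0.033,0.007,0,0],
  [0,0,0,0.033,0.007,0,0],
  [0,0,0,0.032,0.007,0,0],
])

```text
clock: 5.02
eef_pos: [0.616, -0.0541, 0.1418]
tcp_rot: [0.629, 0.777, 0.001, 0.0]
force: [-0.1, -1.1, 0.9]
grip_width: 0.0008
finger_force: 0.0
```

Emit:
move_arm([
  [0,0,0,0,0,0,0],
  [0,0,0,0,0,0,0],
  [0,0,0,0,0,-0.01,0],
  [0,0,0,0,0,-0.003,0],
  [0,0,0,0,0,0,0],
])

```text
clock: 5.43
eef_pos: [0.6123, -0.055, 0.127]
tcp_rot: [0.63, 0.777, -0.001, -0.001]
force: [-0.4, 0.4, -0.7]
grip_width: 0.0005
finger_force: 0.0
```

Emit:
move_arm([
  [0,0,0,0.001,0,-0.004,0],
  [0,0,0,0,0,-0.004,0],
  [0,0,0,0,0,-0.004,0],
  [0,0,0,0,0,0,0],
  [0,0,0,0,0,0,0],
])

```text
clock: 5.85
eef_pos: [0.6154, -0.0549, 0.1169]
tcp_rot: [0.629, 0.777, 0.0, -0.0]
force: [-1.9, -0.7, 3.8]
grip_width: -0.0
finger_force: 2.0
```

Emit:
move_arm([
  [0,0,0,0,0,-0.002,0],
  [0,0,0,0,0,-0.001,0],
  [0,0,0,0,0,0,0],
  [0,0,0,0,0,0,0],
])

```text
clock: 6.18
eef_pos: [0.6155, -0.0549, 0.1162]
tcp_rot: [0.629, 0.777, 0.001, -0.0]
force: [-7.1, 0.2, 17.3]
grip_width: 0.0003
finger_force: 9.0
```

Emit:
move_arm([
  [0,0,0,0,0,0.02,0],
  [0,0,0,0,0,0.035,0],
  [0,0,0,0,0,0.035,0],
  [0,0,0,0,0,0.035,0.5],
  [0,0,0,-0.032,0.0235,0,1],
])

```text
clock: 6.6
eef_pos: [0.5917, -0.0364, 0.2463]
tcp_rot: [0.632, 0.775, 0.004, 0.009]
force: [2.0, 0.2, 1.3]
grip_width: 0.0072
finger_force: 0.0
```

Emit:
move_arm([
  [0,0,0,-0.032,0.0235,0,1],
  [0,0,0,-0.032,0.0235,0,1],
  [0,0,0,-0.032,0.0235,0,1],
  [0,0,0,-0.032,0.0235,0,1],
  [0,0,0,-0.03,0.0235,0,1],
])

```text
clock: 7.02
eef_pos: [0.4234, 0.0874, 0.2382]
tcp_rot: [0.629, 0.777, 0.0, -0.0]
force: [-0.3, 1.5, 0.5]
grip_width: 0.0393
finger_force: 0.0
```

Emit:
move_arm([
  [0,0,0,0,0,0,1],
  [0,0,0,0,0,0,1],
  [0,0,0,0,0,0,1],
])

```text
clock: 7.27
eef_pos: [0.426, 0.0863, 0.2388]
tcp_rot: [0.629, 0.777, 0.001, 0.0]
force: [0.2, -1.6, -0.1]
grip_width: 0.0595
finger_force: 0.0
```

Emit:
move_arm([
  [0,0,0,0,0,-0.015,1],
  [0,0,0,0,0,-0.017,1],
  [0,0,0,0,0,-0.02,1],
  [0,0,0,0,0,-0.015,1],
  [0,0,0,0,0,-0.014,1],
])

```text
clock: 7.68
eef_pos: [0.4266, 0.085, 0.1564]
tcp_rot: [0.631, 0.776, -0.0, 0.0]
force: [-0.2, 0.0, 0.1]
grip_width: 0.0855
finger_force: 0.0
```

Emit:
move_arm([
  [0,0,0,0,0,0,1],
  [0,0,0,0,0,0,1],
])

```text
clock: 7.85
eef_pos: [0.4261, 0.0852, 0.1572]
tcp_rot: [0.63, 0.776, -0.001, 0.0]
force: [0.1, -0.3, 0.8]
grip_width: 0.0868
finger_force: 0.0
```

```bash
python3 - <<'E'
from plant import status, viewer
import cv2
s=viewer.snapshot("scene"); cv2.imwrite("pics/g.png",cv2.resize(s["frame"][100:330,210:490],None,fx=2.5,fy=2.5,interpolation=cv2.INTER_CUBIC))
print(status.get_state()["qpos"].round(3))
E
```

```text
[-0.735  0.158  0.492  2.17  -0.099  0.834  0.026]
```

View pics/g.png

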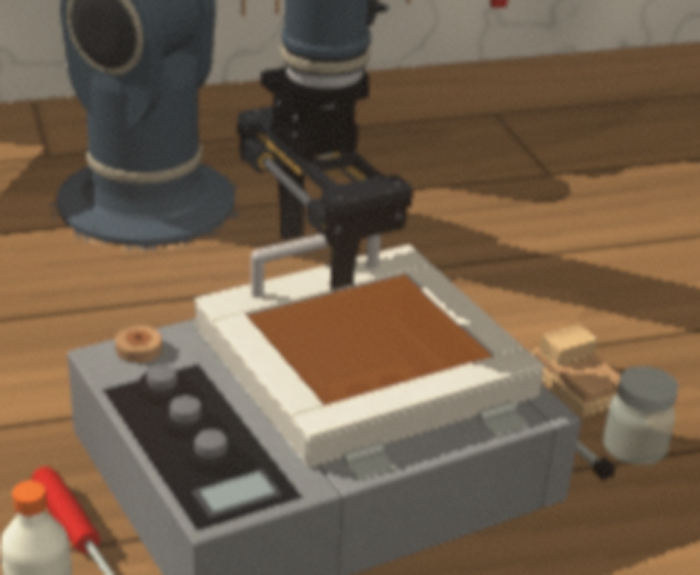

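The open fingers straddle the bar, with the near finger at (342,262) and the far one at (290,210). Wheel and keys are undisturbed. Closing the gripper.

Emit:
move_arm([
  [0,0,0,0,0,0,0],
  [0,0,0,0,0,0,0],
  [0,0,0,0,0,0,0],
  [0,0,0,0,0,0,0],
  [0,0,0,0,0,0,0],
], newtons=25)

```text
clock: 8.32
eef_pos: [0.4257, 0.0865, 0.1579]
tcp_rot: [0.629, 0.777, 0.0, 0.0]
force: [0.4, -0.0, 0.1]
grip_width: 0.0617
finger_force: 0.0
```

Emit:
move_arm([
  [0,0,0,0,0,0,0],
  [0,0,0,0,0,0,0],
  [0,0,0,0,0,0,0],
  [0,0,0,0,0,0,0],
  [0,0,0,0,0,0,0],
])

```text
clock: 8.73
eef_pos: [0.4255, 0.0864, 0.1576]
tcp_rot: [0.629, 0.777, 0.0, 0.0]
force: [0.6, -0.6, 0.4]
grip_width: 0.0282
finger_force: 0.0
```

Emit:
move_arm([
  [0,0,0,0,0,0,0],
  [0,0,0,0,0,0,0],
  [0,0,0,0,0,0,0],
  [0,0,0,0,0,0,0],
  [0,0,0,0,0,0,0],
])

```text
clock: 9.15
eef_pos: [0.4267, 0.0867, 0.1577]
tcp_rot: [0.629, 0.777, 0.001, 0.001]
force: [5.7, 0.4, -6.2]
grip_width: 0.0116
finger_force: 25.0
```

```bash
python3 - <<'E'
import numpy as np
r=np.hypot(.205,.076);a0=np.arctan2(.076,.205);y=.2127
N=24;s=np.linspace(0,1,N+1);a=1.33*(s*s*(3-2*s))
l=-r*np.cos(a0+a);z=r*np.sin(a0+a)
P=np.c_[l*np.cos(y),l*np.sin(y),z]
for k,d in enumerate(np.diff(P,axis=0)):print(k,a[k+1].round(3),d.round(4),(P[k+1]-P[0]).round(4))
E
```

```text
0 0.007 [0.0005 0.0001 0.0014] [0.0005 0.0001 0.0014]
1 0.026 [0.0015 0.0003 0.004 ] [0.002  0.0004 0.0053]
2 0.057 [0.0026 0.0006 0.0062] [0.0046 0.001  0.0116]
3 0.099 [0.0037 0.0008 0.0082] [0.0083 0.0018 0.0198]
4 0.149 [0.005  0.0011 0.0098] [0.0133 0.0029 0.0296]
5 0.208 [0.0064 0.0014 0.011 ] [0.0196 0.0042 0.0407]
6 0.273 [0.0079 0.0017 0.0119] [0.0275 0.0059 0.0525]
7 0.345 [0.0094 0.002  0.0123] [0.0369 0.008  0.0648]
8 0.421 [0.0109 0.0024 0.0123] [0.0478 0.0103 0.0771]
9 0.5 [0.0124 0.0027 0.0119] [0.0602 0.013  0.089 ]
10 0.582 [0.0136 0.0029 0.0112] [0.0738 0.0159 0.1002]
11 0.665 [0.0147 0.0032 0.0101] [0.0885 0.0191 0.1103]
12 0.748 [0.0155 0.0033 0.0088] [0.104  0.0225 0.1191]
13 0.83 [0.0159 0.0034 0.0074] [0.1199 0.0259 0.1265]
14 0.909 [0.016  0.0034 0.0059] [0.1359 0.0293 0.1324]
15 0.985 [0.0157 0.0034 0.0044] [0.1515 0.0327 0.1368]
16 1.057 [0.015  0.0032 0.003 ] [0.1665 0.036  0.1399]
17 1.122 [0.0139 0.003  0.0018] [0.1804 0.039  0.1417]
18 1.181 [0.0125 0.0027 0.0008] [0.1929 0.0417 0.1425]
19 1.231 [0.0108 0.0023 0.0001] [0.2037 0.044  0.1426]
20 1.273 [ 0.0088  0.0019 -0.0003] [0.2126 0.0459 0.1423]
21 1.304 [ 0.0066  0.0014 -0.0005] [0.2192 0.0473 0.1418]
22 1.323 [ 0.0041  0.0009 -0.0004] [0.2233 0.0482 0.1414]
23 1.33 [ 0.0014  0.0003 -0.0002] [0.2247 0.0485 0.1412]
```

Emit:
move_arm([
  [0,0,0,0.0005,0.0001,0.0014,0],
  [0,0,0,0.0015,0.0003,0.004,0],
  [0,0,0,0.0026,0.0006,0.0062,0],
  [0,0,0,0.0037,0.0008,0.0082,0],
  [0,0,0,0.005,0.0011,0.0098,0],
])

```text
clock: 9.57
eef_pos: [0.4394, 0.0894, 0.1869]
tcp_rot: [0.629, 0.777, 0.0, 0.001]
force: [7.3, 1.0, -9.0]
grip_width: 0.0112
finger_force: 25.0
```

Emit:
move_arm([
  [0,0,0,0.0064,0.0014,0.011,0],
  [0,0,0,0.0079,0.0017,0.0119,0],
  [0,0,0,0.0094,0.002,0.0123,0],
  [0,0,0,0.0109,0.0024,0.0123,0],
  [0,0,0,0.0124,0.0027,0.0119,0],
])

```text
clock: 9.98
eef_pos: [0.4831, 0.0988, 0.2458]
tcp_rot: [0.629, 0.777, -0.003, -0.003]
force: [-3.3, -0.9, -2.2]
grip_width: 0.0109
finger_force: 25.0
```

Emit:
move_arm([
  [0,0,0,0.0136,0.0029,0.0112,0],
  [0,0,0,0.0147,0.0032,0.0101,0],
  [0,0,0,0.0155,0.0033,0.0088,0],
  [0,0,0,0.0159,0.0034,0.0074,0],
  [0,0,0,0.016,0.0034,0.0059,0],
])

```text
clock: 10.4
eef_pos: [0.5599, 0.1154, 0.2912]
tcp_rot: [0.629, 0.777, -0.002, -0.002]
force: [-3.3, -0.7, 3.8]
grip_width: 0.0111
finger_force: 25.0
```

Emit:
move_arm([
  [0,0,0,0.0157,0.0034,0.0044,0],
  [0,0,0,0.015,0.0032,0.003,0],
  [0,0,0,0.0139,0.003,0.0018,0],
  [0,0,0,0.0125,0.0027,0.0008,0],
  [0,0,0,0.0108,0.0023,0.0001,0],
])

```text
clock: 10.82
eef_pos: [0.629, 0.1304, 0.3004]
tcp_rot: [0.629, 0.777, -0.001, -0.001]
force: [-1.2, 0.7, 0.2]
grip_width: 0.0111
finger_force: 25.0
```

Emit:
move_arm([
  [0,0,0,0.0088,0.0019,-0.0003,0],
  [0,0,0,0.0066,0.0014,-0.0005,0],
  [0,0,0,0.0041,0.0009,-0.0004,0],
  [0,0,0,0.0014,0.0003,-0.0002,0],
  [0,0,0,0,0,0,0],
])

```text
clock: 11.23
eef_pos: [0.6502, 0.135, 0.2985]
tcp_rot: [0.629, 0.777, -0.0, -0.0]
force: [-0.2, 0.1, 1.8]
grip_width: 0.0112
finger_force: 25.0
```

Emit:
move_arm([
  [0,0,0,0,0,0,0],
  [0,0,0,0,0,0,0],
  [0,0,0,0,0,0,0],
])

```text
clock: 11.48
eef_pos: [0.6498, 0.1348, 0.2986]
tcp_rot: [0.629, 0.777, -0.0, -0.0]
force: [-0.7, 0.1, 1.9]
grip_width: 0.0108
finger_force: 25.0
```

```bash
python3 - <<'E'
from plant import status, viewer
import cv2,numpy as np
s=viewer.snapshot("scene"); np.savez("s1.npz",**s); cv2.imwrite("pics/u.png",cv2.resize(s["frame"][60:330,210:490],None,fx=2.2,fy=2.2,interpolation=cv2.INTER_CUBIC))
st=status.get_state();print(st["force"],st["torque"],st["qd"].round(4),st["eef_pos"])
E
```

```text
[-1.22203153  0.00816985  1.19703851] [-0.03170214  0.4789968   0.06880935] [ 0.0011  0.0019 -0.0012 -0.0001 -0.0013 -0.0003  0.0005] [0.64981698 0.13484637 0.29859385]
```

View pics/u.png

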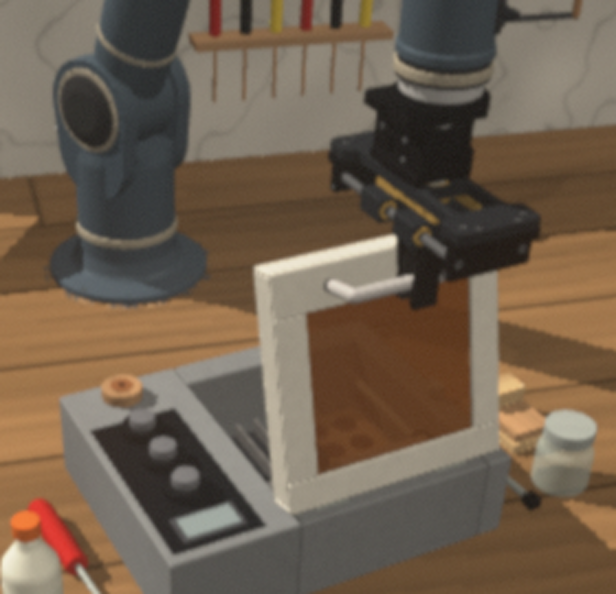

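The lid stands nearly upright with the bar in the fingers at (415,285). Wheel, screwdriver, bottle, jar and blanks look unmoved. I'll measure the lid's angle from depth on its white frame.

```bash
python3 - <<'E'
import numpy as np
s=np.load("s1.npz");Q=[]
for a,b in [(290,340),(292,410),(298,470),(350,480),(390,470),(450,452),(485,380),(487,330),(486,430),(290,300),(330,265)]:
    u0,v0=210+a/2.2,60+b/2.2
    for du in(-1,0,1):
        for dv in(-1,0,1):
            u,v=round(u0)+du,round(v0)+dv;d=s["depth"][v,u]
            Q.append(s["R"].T@(d*np.array([(u-s["cx"])/s["fx"],(v-s["cy"])/s["fy"],1])-s["t"]))
Q=np.array(Q);m=np.ones(len(Q),bool)
for _ in range(4):
    c=Q[m].mean(0);n=np.linalg.svd(Q[m]-c)[2][2];n*=np.sign(n[0]);e=(Q-c)@n;m=abs(e)<.004
print(m.sum(),len(Q),e[m].std(),n)
x=n@[np.cos(.2127),np.sin(.2127),0];print("angle",np.arctan2(x,n[2]))
r=np.hypot(.205,.076);h=np.array([.6261,.1289,.1]);g=np.array([.6498,.1348,.3176])-h
print("from tcp",np.pi-np.arctan2(g[2],g[0]*np.cos(.2127)+g[1]*np.sin(.2127)) and np.arctan2(g[2],-(g[0]*np.cos(.2127)+g[1]*np.sin(.2127)))-np.arctan2(.076,.205))
E
```

```text
99 99 0.0014357144489503305 [0.94728496 0.20433534 0.24677576]
angle 1.3214446235730317
from tcp 1.3274905866152
```

```bash
python3 -c "
from plant import sign_off
print(sign_off())"
```

```text
the job is handed in; nothing more can be done
None
```

I pressed the laser, air pump and extractor keys fully down in that order, then swung the lid up; the arm is holding it still by the handle at about 1.32–1.33 rad (balance is 1.33), and nothing else on the bench looked moved; the job is handed in.

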